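# Unscrew the disc cap of a vegetable cutter

## Robot

A 6-joint arm with a two-finger parallel gripper is mounted at the origin on the work surface. World frame = base frame: x ahead of the robot, y to its left, z up, the work surface at z = 0. Lengths are in m, angles in rad, forces in N, time in s.
With the tool pointing down it reaches from about 0.425 to 0.95 m from the base axis. Payload 14.7 kg.
Tool frame: the origin (TCP) lies on the centre line of the jaws, within the pads' length; the fingertips stand 22 mm ahead of it and the grasp point (between the pads) lies 3 mm ahead of it (tips_ahead is the distance from the TCP to the fingertips, in m); z points along the fingers, y is the direction in which the jaws open and shut (so a half turn about z gives the same grasp; the last joint's range is limited). The gripper opens to 85 mm and grips with 20 to 120 N. Pads are 22 mm wide; open, the fingers measure 114 mm over their backs; the gripper's body (76 mm by 85 mm) begins 54 mm behind the grasp point. The pads swing forward as they close: fully open they stand 13 mm farther back than shut.
Start: joints at [-1.208, 0.48, 1.596, -0, 1.065, -0.047], TCP at [0.259, -0.596, 0.253] pointing down, gripper open.
Joint ranges: [-2.75, 2.75], [-0.82, 2.05], [0.23, 2.67], [-1.56, 4.7], [0.09, 2.69], [-2.92, 2.92]. Speed limits (rad/s): [1.89, 1.89, 2.39, 3.01, 3.01, 3.01].

## Interface

Orientations are given as a 3x3 rotation matrix whose columns are the frame's x, y, z axes.
In Python, from workcell import * gives the robot as it stands.
- The arm moves only by the tool jog_arm, never from a script. Its argument "plan" is a list of rows, each an object with "xyz": the shift along the tool's x, y, z in mm, a list of three; "twist": the turn about the tool's z in degrees; "jaw": the finger opening in mm, from 0 to 85.4. In form: [{"xyz": [tx, ty, tz], "twist": twist, "jaw": jaw}, ...]. A call has exactly 5 rows; each row is the pose to reach, as a shift and turn from the pose commanded when the call began, along the tool's axes at that moment; what a row does not reach only later rows make up. A row lasts 1/12 s, in which the tool goes at most 41.7 mm and 7.16 degrees, less where a joint would pass 70% of its speed; a pose out of reach is approached as far as the arm can. A call with a gripper value outside its range is refused whole. The fingers move at their own pace and stop on an object; "grip_force" is the grip in N (left out, the last holds). Time passes only in rows, so rows that repeat a pose let the fingers close, or fill a call up. It gives the time, the measured TCP pose, the force and the opening at its end, in the units of the state.
- observe(): the state, without advancing time (a new reading comes with each control period).
- get_image(name): name is "scene" or "side" or "wrist"; returns a dict with "img" (420x560x3 uint8, blue, green, red), "z_map" (420x560 float32, m along the optical axis (not along the pixel's ray), 0 where there is no reading), "fov_y" (degrees; the focal length in pixels is half the picture's height over the tangent of half this angle, whatever the lens; pixels are square), "cx", "cy" (the principal point, pixels), "D" ([k1, k2, p1, p2, k3] as OpenCV has them; the pictures are not rectified), "rvec" (rotation vector, rad) and "tvec" (3), from world to camera coordinates, as OpenCV has them; the wrist camera has in their place "mount" (4x4, takes a point from camera to tool coordinates, whose origin is the TCP and whose axes are the flange's). Camera axes: x right, y down, z forward; pixel columns grow to the right and rows downward; lengths in m; the calibration is good to about 2 mm. A picture is of the moment at which its call begins: read the wrist's pose just before it.
- hand_in(): hands the job in, once; it reports no verdict.
Trained networks look in the newest picture that a camera, given by its name, has taken for a name from the list of things; names that differ only in an ending like _2 or _b are one class to them, and where a whole thing is asked for, a point or a joint stands for the part that bears it (a point fixed in the world has none). Each returns a list of dicts, best first, with "confidence" (0 to 1); they miss things now and then, are a little off and sometimes report something else, mostly with a low value. They report only what shows in the picture. A call takes as long as a camera call.
- silhouettes(camera, thing): "region" (420x560 bool, what is visible of it) and "uv" ([column, row] in pixels, amid what is visible of it).
- tip_of(camera, thing): "uv" ([column, row] in pixels: a listed point, or the origin of a listed thing).
The state is a dict: "clock": time; "qpos": joint angles; "joint_vel": joint speeds; "joint_efforts": joint torques, N m; "tcp_pos": TCP position; "eef_rot": TCP orientation; "force": force on the tool from outside, world axes, zero at the start; "wrist_torque": the same for the moment, N m; "finger_gap": finger opening in m.
Only numpy, scipy, OpenCV 4.12 (cv2) and the standard library are available. Lean on these libraries where they do the work, as an engineer would, in place of code of your own. Each camera call takes 0.05 s, during which the arm holds its last target. There are 200 camera calls.

## Task

The slicing disc of this vegetable cutter has to be changed. Press the shaft-lock lever fully down so that the disc cannot turn, and leave it locked; then find out which way the black cap on top of the shaft unscrews (this one may be left-hand or right-hand threaded: try it both ways), unscrew it and lift it straight off. Finish while still holding the cap in the gripper, upright and still, about 10 cm above the top of the shaft, and leave the kitchenware around the machine where it is.

Things in the scene. Friction and masses are not known exactly. Their poses are not given: they have to be found in the camera images.
- cutter: Table-top vegetable cutter, fixed, feed head off. Origin on the table under the upright shaft's axis, z up; chute to -x, lock lever to -y. Aluminium body 200 x 333 mm (x, y), deck 110 mm high; motor housing 148 x 148 mm centred 150 mm to +y of the shaft, 180 mm high. Steel slicing disc over a notched drive plate, 134 mm across, its top 138 mm above the table.
- shaft_seat (a point): Shaft axis at the hub face under the cap's rim, 145 mm above the table; threaded stud 33 mm wide, 23 mm tall in the cap. Coarse three-start thread, 1-2 mm play, hand unknown and varying: turned the right way (counter-clockwise from above if right-handed) the cap climbs 39 mm a turn (6.2 mm/rad), free after about 1.7 rad; the wrong way it goes solid within 0.2 rad.
- cap_mid (a point): Centre of the black fluted cap, half-way up on its axis, z along the axis. Diameter 46 mm (49 over flutes), 42 mm tall, about 0.09 kg; the upper 16 mm is solid, best gripped there, any yaw. At the start it is screwed fully down, this point 21 mm above shaft_seat. It cannot be pulled off while the thread holds. Unless the lever is locked, shaft and disc mostly just spin with it.
- lock_lever (a joint): Angle of the shaft-lock lever in rad: 0 handle fully raised (shaft free), 0.45 handle fully down (shaft locked: the lever's nose stands in a notch of the drive plate). It stays where it is left; stiff, about 2 N at the handle. At the start a notch stands ready over the nose, so nothing need be turned first.
- lever_pad (a point): Middle of the upper face of the lever's black handle, which is 44 mm long, 18 mm wide, 10 mm thick, free on all sides outside the machine's deck edge. It moves down 24 mm as the lever goes from 0 to 0.45, to 122 mm above the table.
- lever_pivot (a point): Pivot of the lock lever, 88 mm from the shaft axis towards -y of the machine and 118 mm above the table; the axis is level, along the machine's x. The handle's middle is 56 mm from it, on the side away from the shaft.
- feed_head_mid (a point): Bystander: the machine's feed head set down on the table, a round aluminium cover 160 mm across, 22 mm thick, with a rectangular steel feed tube up to 131 mm; point on its axis 65 mm up.
- rice_bowl: Bystander: white rice bowl, 124 mm across, 58 mm high; origin under its centre.
- pusher_mid (a point): Bystander: white plastic food pusher standing upright, 54 mm across, 124 mm tall; point half-way up.
- dish: Bystander: blue ceramic dish, 170 mm across, 22 mm high; origin under its centre.

How it is judged:
On the way, in this order (a step that is already met when the one before it is completed fails the run):
1. the lock lever is fully down while the cap is still screwed on (value of joint lock_lever above 0.38 rad and distance between cap_mid and shaft_seat below 0.026 m), for 0.2 s.
2. the cap is unscrewed and lifted off with the shaft still locked (value of joint lock_lever above 0.36 rad and z of cap_mid in the frame of cutter above 0.21 m and horizontal distance between cap_mid and shaft_seat below 0.05 m), for 0.1 s.
At the end, for the whole second after the job is handed in: Lever down (over 0.36 rad); cap held in the fingers (over 2 N), still (under 30 mm/s), upright within 17 degrees, its centre 235 to 345 mm above the table (rim 46 to 156 mm above the shaft top), within 60 mm of the shaft axis in plan; no bystander moved over 40 mm (value of joint lock_lever above 0.36 rad and z of cap_mid in the frame of cutter between 0.235 and 0.345 m and horizontal distance between cap_mid and shaft_seat below 0.06 m and angle between cap_mid's own z axis and vertical below 0.3 rad and contact force between the fingers and cap above 2 N and linear speed of cap below 0.03 m/s and distance of each of feed_head_mid, rice_bowl, pusher_mid, dish from where it was at the start of the episode below 0.04 m); the arm keeps its last pose, push and grip.
It fails at once if a bystander is knocked away by more than 40 mm (distance of any of feed_head_mid, rice_bowl, pusher_mid, dish from where it was at the start of the episode above 0.04 m).
It also fails if it takes over 61 s, if anything falls off the work surface, if the arm or the gripper's body presses on something with over 40 N, if the wrist force passes 120 N, or if a joint passes its speed limit or range.

## Working session

There is one attempt and no reset: what is moved stays moved. The work goes in short steps, Python scripts to look and compute and a tool call to move; the robot and the scene stay as the last step left them, time stands still between calls to the robot, and variables do not carry over. Pictures are saved under pics/ and viewed, about 8 in all and at most 12, crops included, and the job is handed in when it is done.

Besides the shell and the picture viewer there is one more tool, called after ">>>" by a JSON object that holds its "fn" and its "kwargs", one argument or row to a line. jog_arm: Moves the arm, as the interface text tells. Its arguments: {"type":"object","properties":{"plan":{"type":"array"},"grip_force":{"type":"number"}},"required":["plan"]}

```bash
mkdir -p pics; ls
cat > h.py <<'E'
from workcell import *
import numpy as np, cv2
def K(d):
    f=210/np.tan(np.radians(d["fov_y"])/2); return np.array([[f,0,d["cx"]],[0,f,d["cy"]],[0,0,1.]])
def pose(d,s=None):  # camera->world R,t
    if "rvec" in d:
        R=cv2.Rodrigues(np.array(d["rvec"],float))[0]; return R.T,-R.T@np.array(d["tvec"],float).ravel()
    M=np.array(d["mount"]); R=np.array(s["eef_rot"]); return R@M[:3,:3],R@M[:3,3]+np.array(s["tcp_pos"])
def ray(d,uv,s=None):
    R,t=pose(d,s); n=cv2.undistortPoints(np.array(uv,float).reshape(-1,1,2),K(d),np.array(d["D"],float)).reshape(-1,2)
    return t,(np.c_[n,np.ones(len(n))]@R.T)
def atz(d,uv,z,s=None):
    t,r=ray(d,uv,s); return t+r*((z-t[2])/r[:,2])[:,None]
def atdepth(d,uv,dep,s=None):
    t,r=ray(d,uv,s); return t+r*np.array(dep).reshape(-1,1)
E
python3 - <<'E'
from h import *
names=["cutter","shaft_seat","cap_mid","lever_pad","lever_pivot","feed_head_mid","rice_bowl","pusher_mid","dish"]
zs=dict(cutter=0,shaft_seat=.145,cap_mid=.166,lever_pad=.146,lever_pivot=.118,feed_head_mid=.065,rice_bowl=0,pusher_mid=.062,dish=0)
s=observe(); print(s)
ims=[]
for c in ["scene","side"]:
    d=get_image(c); ims.append(d["img"].copy())
    for n in names:
        for r in tip_of(c,n)[:2]:
            print(c,n,np.round(r["uv"]),round(r["confidence"],2),np.round(atz(d,r["uv"],zs[n])[0],3))
for i,im in enumerate(ims): cv2.imwrite(f"pics/a{i}.png",im)
E
```

```text
pics
{'clock': 0.0, 'qpos': array([-1.20759410e+00,  4.80858718e-01,  1.59684263e+00, -9.19593269e-06,
        1.06511587e+00, -4.65980421e-02]), 'joint_vel': array([ 4.90600695e-04, -5.81794477e-04,  5.81257089e-04, -7.96866589e-05,
        7.61563375e-04, -2.90119560e-03]), 'joint_efforts': array([-5.70719552e-03, -9.50655484e+01, -4.30188239e+01, -1.56685546e-04,
        1.23245374e-02,  1.46046873e-04]), 'tcp_pos': array([ 0.25886107, -0.59582059,  0.25266658]), 'eef_rot': array([[ 9.17198653e-01,  3.98429961e-01, -4.42568172e-04],
       [ 3.98430204e-01, -9.17197944e-01,  1.14181461e-03],
       [ 4.90105333e-05, -1.22360335e-03, -9.99999250e-01]]), 'force': array([0.71160389, 0.58859993, 1.39158769]), 'wrist_torque': array([-0.01765482, -0.04017166,  0.00226839]), 'finger_gap': 0.08541456505686182}
scene cutter [256. 222.] 0.63 [0.546 0.02  0.   ]
scene shaft_seat [255. 191.] 0.63 [0.554 0.018 0.145]
scene shaft_seat [336. 220.] 0.62 [0.755 0.147 0.145]
scene cap_mid [257. 183.] 0.56 [0.549 0.03  0.166]
scene lever_pad [209. 216.] 0.42 [ 0.567 -0.128  0.146]
scene lever_pad [3
[... 199 characters left out ...]
2  0.   ]
scene pusher_mid [336. 221.] 0.63 [0.707 0.188 0.062]
scene dish [344. 171.] 0.58 [0.514 0.364 0.   ]
side shaft_seat [308. 192.] 0.78 [0.543 0.021 0.145]
side shaft_seat [244. 210.] 0.44 [0.704 0.103 0.145]
side cap_mid [276. 146.] 0.67 [ 0.636 -0.162  0.166]
side cap_mid [305. 184.] 0.58 [0.552 0.011 0.166]
side lever_pad [303. 162.] 0.47 [ 0.557 -0.119  0.146]
side lever_pivot [304. 175.] 0.6 [ 0.553 -0.092  0.118]
side feed_head_mid [278. 146.] 0.83 [ 0.635 -0.32   0.065]
side rice_bowl [246. 210.] 0.92 [ 0.72  -0.058  0.   ]
side rice_bowl [299. 160.] 0.41 [ 0.561 -0.334  0.   ]
side pusher_mid [247. 255.] 0.75 [0.692 0.179 0.062]
side dish [316. 336.] 0.89 [0.515 0.367 0.   ]
```

View pics/a0.png

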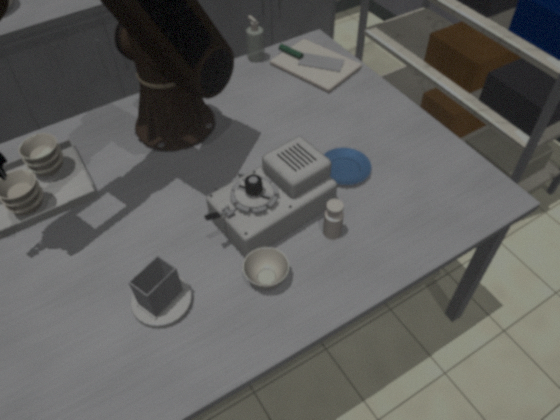

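View pics/a1.png

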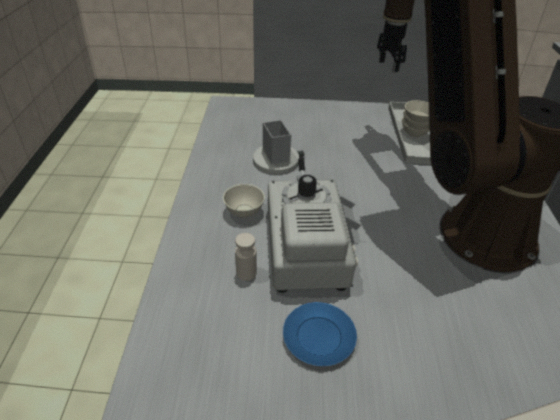

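The first picture shows the cap at about (254,183) and the lever handle at (212,216). The second has the cap at (307,185) and the handle at (302,158). The networks agree with both: cap ≈ (0.551, 0.018), pad ≈ (0.560, -0.125). The feed head, at about (0.64, -0.32), is clear of a straight path there.

>>> {"fn": "jog_arm", "kwargs": {
  "plan": [
    {"xyz":[30,-20,4],"twist":0,"jaw":0},
    {"xyz":[60,-40,8],"twist":0,"jaw":0},
    {"xyz":[90,-62,0],"twist":0,"jaw":0},
    {"xyz":[121,-83,-10],"twist":0,"jaw":0},
    {"xyz":[153,-104,-20],"twist":0,"jaw":0}
  ],
  "grip_force": 40
}}

```text
clock: 1.42
tcp_pos: [0.3582, -0.4382, 0.2734]
eef_rot: [[0.917, 0.398, -0.0], [0.398, -0.917, 0.001], [-0.0, -0.001, -1.0]]
force: [1.1, -0.2, 0.1]
finger_gap: 0.0251
```

>>> {"fn": "jog_arm", "kwargs": {
  "plan": [
    {"xyz":[30,-20,0],"twist":0,"jaw":0},
    {"xyz":[60,-40,0],"twist":0,"jaw":0},
    {"xyz":[90,-62,0],"twist":0,"jaw":0},
    {"xyz":[121,-83,0],"twist":0,"jaw":0},
    {"xyz":[153,-104,0],"twist":0,"jaw":0}
  ]
}}

```text
clock: 1.83
tcp_pos: [0.4573, -0.2819, 0.2736]
eef_rot: [[0.917, 0.398, 0.0], [0.398, -0.917, -0.0], [0.0, 0.0, -1.0]]
force: [0.8, -1.3, 0.7]
finger_gap: -0.0001
```

>>> {"fn": "jog_arm", "kwargs": {
  "plan": [
    {"xyz":[30,-20,0],"twist":-6,"jaw":0},
    {"xyz":[60,-40,0],"twist":-13,"jaw":0},
    {"xyz":[90,-62,0],"twist":-20,"jaw":0},
    {"xyz":[121,-83,0],"twist":-27,"jaw":0},
    {"xyz":[153,-104,0],"twist":-34,"jaw":0}
  ]
}}

```text
clock: 2.25
tcp_pos: [0.5562, -0.1254, 0.2735]
eef_rot: [[0.532, 0.846, 0.0], [0.846, -0.532, -0.0], [-0.0, 0.0, -1.0]]
force: [0.1, -0.9, 0.2]
finger_gap: -0.0004
```

>>> {"fn": "jog_arm", "kwargs": {
  "plan": [
    {"xyz":[0,0,0],"twist":-7,"jaw":0},
    {"xyz":[0,0,0],"twist":-14,"jaw":0},
    {"xyz":[0,0,0],"twist":-21,"jaw":0},
    {"xyz":[0,0,0],"twist":-28,"jaw":0},
    {"xyz":[0,0,0],"twist":-34,"jaw":0}
  ]
}}

```text
clock: 2.67
tcp_pos: [0.5557, -0.1269, 0.2733]
eef_rot: [[-0.033, 0.999, 0.0], [0.999, 0.033, -0.0], [-0.0, 0.0, -1.0]]
force: [-0.8, -0.1, 0.5]
finger_gap: -0.0002
```

Run:
```python
from h import *
s=observe(); d=get_image("wrist"); cv2.imwrite("pics/w0.png",d["img"]); print(np.round(d["mount"],3).tolist(), s["qpos"])
for n,z in [("cap_mid",.166),("lever_pad",.146),("shaft_seat",.145),("lever_pivot",.118)]:
    for r in tip_of("wrist",n)[:2]: 
        uv=r["uv"];dep=d["z_map"][int(uv[1]),int(uv[0])]
        print(n,np.round(uv),round(r["confidence"],2),np.round(atz(d,uv,z,s)[0],4),np.round(atdepth(d,uv,[dep],s)[0],4))
    for r in silhouettes("wrist",n)[:1]: print(" sil",np.round(r["uv"]),r["region"].sum(),r["confidence"])
```

```text
[[-0.0, -0.947, -0.32, 0.082], [1.0, -0.001, 0.001, -0.001], [-0.001, -0.32, 0.947, -0.122], [0.0, 0.0, 0.0, 1.0]] [-2.77701937e-01  3.48180641e-01  1.75997053e+00 -1.03398938e-05
  1.03340312e+00 -3.10298606e-01]
 sil [268.  10.] 1161 0.72
lever_pad [284. 195.] 0.59 [ 0.564  -0.1215  0.146 ] [ 0.5641 -0.1219  0.1448]
 sil [280. 168.] 2284 0.75
shaft_seat [282. 196.] 0.6 [ 0.5629 -0.1222  0.145 ] [ 0.5629 -0.1224  0.1442]
 sil [267.  94.] 25405 0.87
lever_pivot [274. 122.] 0.77 [ 0.5547 -0.0702  0.118 ] [ 0.5546 -0.0696  0.1245]
```

View pics/w0.png

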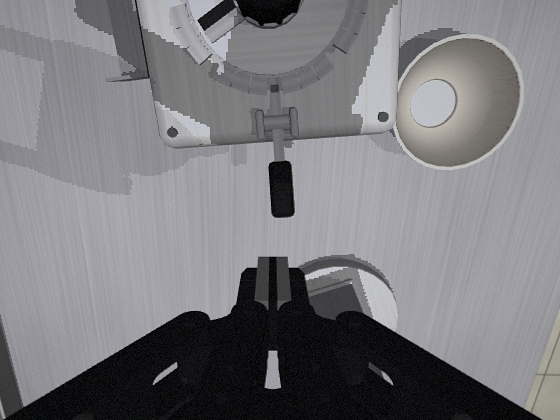

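The wrist picture shows the lever handle spanning rows 161-217, centred near (282,189), and the cap at the top edge near (268,10). The handle centre is about (0.563, -0.119). Next I press it down with the closed fingertips.

>>> {"fn": "jog_arm", "kwargs": {
  "plan": [
    {"xyz":[8,8,30],"twist":0,"jaw":0},
    {"xyz":[8,8,60],"twist":0,"jaw":0},
    {"xyz":[8,8,85],"twist":0,"jaw":0},
    {"xyz":[8,8,95],"twist":0,"jaw":0},
    {"xyz":[8,8,100],"twist":0,"jaw":0}
  ]
}}

```text
clock: 3.53
tcp_pos: [0.5627, -0.1187, 0.1718]
eef_rot: [[-0.025, 1.0, -0.003], [1.0, 0.025, 0.001], [0.001, -0.003, -1.0]]
force: [0.3, 0.6, 0.2]
finger_gap: -0.0001
```

>>> {"fn": "jog_arm", "kwargs": {
  "plan": [
    {"xyz":[0,0,5],"twist":0,"jaw":0},
    {"xyz":[0,0,10],"twist":0,"jaw":0},
    {"xyz":[0,0,15],"twist":0,"jaw":0},
    {"xyz":[0,0,20],"twist":0,"jaw":0},
    {"xyz":[0,0,25],"twist":0,"jaw":0}
  ]
}}

```text
clock: 3.95
tcp_pos: [0.5641, -0.1192, 0.1487]
eef_rot: [[-0.026, 1.0, 0.002], [1.0, 0.026, -0.001], [-0.001, 0.002, -1.0]]
force: [0.6, -1.9, 2.6]
finger_gap: -0.0
```

>>> {"fn": "jog_arm", "kwargs": {
  "plan": [
    {"xyz":[0,0,1],"twist":0,"jaw":0},
    {"xyz":[0,0,2],"twist":0,"jaw":0},
    {"xyz":[0,0,3],"twist":0,"jaw":0},
    {"xyz":[0,0,4],"twist":0,"jaw":0},
    {"xyz":[0,0,5],"twist":0,"jaw":0}
  ]
}}

```text
clock: 4.37
tcp_pos: [0.5636, -0.119, 0.1434]
eef_rot: [[-0.026, 1.0, 0.0], [1.0, 0.026, -0.0], [-0.0, 0.0, -1.0]]
force: [-0.6, -2.8, 10.1]
finger_gap: -0.0001
```

>>> {"fn": "jog_arm", "kwargs": {
  "plan": [
    {"xyz":[0,0,1],"twist":0,"jaw":0},
    {"xyz":[0,0,1],"twist":0,"jaw":0},
    {"xyz":[0,0,2],"twist":0,"jaw":0},
    {"xyz":[0,0,2],"twist":0,"jaw":0},
    {"xyz":[0,0,2],"twist":0,"jaw":0}
  ]
}}

```text
clock: 4.78
tcp_pos: [0.5638, -0.1191, 0.1427]
eef_rot: [[-0.026, 1.0, 0.001], [1.0, 0.026, -0.0], [-0.0, 0.001, -1.0]]
force: [-6.3, -0.9, 25.4]
finger_gap: 0.0002
```

The force rose to 25 N with the tip at 0.121, so the lever is against its stop. Next I rise, move toward the cap, open the jaws and look.

>>> {"fn": "jog_arm", "kwargs": {
  "plan": [
    {"xyz":[0,0,-30],"twist":0,"jaw":0},
    {"xyz":[0,0,-65],"twist":0,"jaw":0},
    {"xyz":[0,0,-100],"twist":0,"jaw":85},
    {"xyz":[20,-2,-130],"twist":0,"jaw":85},
    {"xyz":[50,-4,-140],"twist":0,"jaw":85}
  ]
}}

```text
clock: 5.2
tcp_pos: [0.5597, -0.0703, 0.2856]
eef_rot: [[-0.023, 1.0, 0.005], [1.0, 0.023, -0.001], [-0.001, 0.005, -1.0]]
force: [2.4, -0.0, -0.1]
finger_gap: 0.0357
```

>>> {"fn": "jog_arm", "kwargs": {
  "plan": [
    {"xyz":[30,-2,0],"twist":0,"jaw":85},
    {"xyz":[45,-4,0],"twist":0,"jaw":85},
    {"xyz":[55,-6,0],"twist":0,"jaw":85},
    {"xyz":[60,-6,0],"twist":0,"jaw":85},
    {"xyz":[60,-6,0],"twist":0,"jaw":85}
  ]
}}

```text
clock: 5.62
tcp_pos: [0.5505, -0.0086, 0.2811]
eef_rot: [[-0.027, 1.0, -0.001], [1.0, 0.027, 0.0], [0.0, -0.001, -1.0]]
force: [-0.3, 0.2, 0.2]
finger_gap: 0.0851
```

Run:
```python
from h import *
s=observe(); d=get_image("wrist"); cv2.imwrite("pics/w1.png",d["img"]); print(s["tcp_pos"],s["finger_gap"], s["qpos"][5])
for n,z in [("cap_mid",.166),("lever_pad",.122),("shaft_seat",.145)]:
    for r in tip_of("wrist",n)[:2]: 
        uv=r["uv"];dep=d["z_map"][int(uv[1]),int(uv[0])]
        print(n,np.round(uv),round(r["confidence"],2),np.round(atz(d,uv,z,s)[0],4),np.round(atdepth(d,uv,[dep],s)[0],4))
for r in silhouettes("wrist","cap_mid")[:2]:
    v,u=np.nonzero(r["region"]); P=atdepth(d,np.c_[u,v],d["z_map"][v,u],s); 
    T=P[(P[:,2]>.180)&(P[:,2]<.195)]
    c,rad=cv2.minEnclosingCircle(T[:,:2].astype(np.float32)) if len(T)>9 else (0,0)
    print("sil",r["uv"],len(v),r["confidence"],len(T),c,rad,np.median(T[:,2]) if len(T) else None)
```

```text
[ 0.5504721  -0.00864952  0.28108983] 0.08513473671420484 -0.09761343157820956
cap_mid [273. 176.] 0.77 [0.55   0.0146 0.166 ] [0.5498 0.0206 0.1901]
cap_mid [282. 309.] 0.16 [ 0.5605 -0.0958  0.166 ] [ 0.5629 -0.1264  0.1231]
lever_pad [286. 310.] 0.56 [ 0.5665 -0.1288  0.122 ] [ 0.5664 -0.1278  0.1234]
sil [269.6, 177.6] 4242 0.85 3879 (0.54765385389328, 0.01701296865940094) 0.02440629154443741 0.18845321463605708
```

View pics/w1.png

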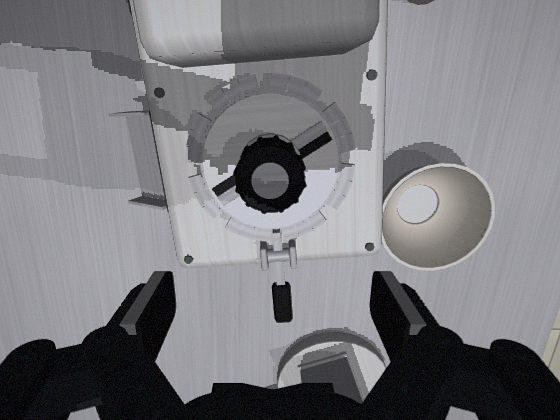

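The picture shows the cap centred at (270,178) and the handle at (282,302), with the pad at z≈0.123, so the lever is down. The cap axis is (0.5477, 0.0170) and its top is at 0.188. I go over it, descend and grip.

>>> {"fn": "jog_arm", "kwargs": {
  "plan": [
    {"xyz":[15,-1,0],"twist":0,"jaw":85},
    {"xyz":[26,-2,10],"twist":0,"jaw":85},
    {"xyz":[26,-2,40],"twist":0,"jaw":85},
    {"xyz":[26,-2,70],"twist":0,"jaw":85},
    {"xyz":[26,-2,90],"twist":0,"jaw":85}
  ],
  "grip_force": 60
}}

```text
clock: 6.28
tcp_pos: [0.5468, 0.0169, 0.1885]
eef_rot: [[-0.026, 1.0, -0.002], [1.0, 0.026, 0.0], [0.0, -0.002, -1.0]]
force: [-0.7, -0.3, 1.0]
finger_gap: 0.085
```

>>> {"fn": "jog_arm", "kwargs": {
  "plan": [
    {"xyz":[0,0,8],"twist":0,"jaw":85},
    {"xyz":[0,0,14],"twist":0,"jaw":85},
    {"xyz":[0,0,14],"twist":0,"jaw":60},
    {"xyz":[0,0,14],"twist":0,"jaw":40},
    {"xyz":[0,0,14],"twist":0,"jaw":30}
  ]
}}

```text
clock: 6.7
tcp_pos: [0.5487, 0.0167, 0.1784]
eef_rot: [[-0.026, 1.0, 0.002], [1.0, 0.026, -0.0], [-0.0, 0.002, -1.0]]
force: [0.1, 1.1, 1.0]
finger_gap: 0.0511
```

>>> {"fn": "jog_arm", "kwargs": {
  "plan": [
    {"xyz":[0,0,0],"twist":0,"jaw":30},
    {"xyz":[0,0,0],"twist":0,"jaw":30},
    {"xyz":[0,0,0],"twist":0,"jaw":30},
    {"xyz":[0,0,0],"twist":0,"jaw":30},
    {"xyz":[0,0,0],"twist":0,"jaw":30}
  ]
}}

```text
clock: 7.12
tcp_pos: [0.5488, 0.0167, 0.1787]
eef_rot: [[-0.026, 1.0, 0.002], [1.0, 0.026, -0.0], [-0.0, 0.002, -1.0]]
force: [-2.0, 0.0, 6.4]
finger_gap: 0.0441
```

Run:
```python
from h import *
s=observe(); print({k:np.round(s[k],3).tolist() for k in ["clock","tcp_pos","force","wrist_torque","finger_gap","qpos"]})
```

```text
{'clock': 7.117, 'tcp_pos': [0.549, 0.017, 0.179], 'force': [-1.991, 0.032, 6.364], 'wrist_torque': [0.001, 0.21, -0.05], 'finger_gap': 0.044, 'qpos': [-0.025, 0.43, 1.906, -0.0, 0.803, -0.051]}
```

The cap is gripped with the jaws at 44 mm. First I test counter-clockwise, which is negative twist.

>>> {"fn": "jog_arm", "kwargs": {
  "plan": [
    {"xyz":[0,0,0],"twist":-3,"jaw":30},
    {"xyz":[0,0,0],"twist":-6,"jaw":30},
    {"xyz":[0,0,-0.5],"twist":-9,"jaw":30},
    {"xyz":[0,0,-1],"twist":-12,"jaw":30},
    {"xyz":[0,0,-1],"twist":-15,"jaw":30}
  ]
}}

```text
clock: 7.53
tcp_pos: [0.5485, 0.0167, 0.1794]
eef_rot: [[-0.286, 0.958, 0.002], [0.958, 0.286, -0.0], [-0.001, 0.002, -1.0]]
force: [0.4, 0.2, -1.5]
finger_gap: 0.0444
```

```bash
cat > st.py <<'E'
from h import *
s=observe(); print({k:np.round(s[k],3).tolist() for k in ["clock","tcp_pos","force","wrist_torque","finger_gap"]},np.degrees(s["qpos"][5]))
E
python3 st.py
```

```text
{'clock': 7.533, 'tcp_pos': [0.548, 0.017, 0.179], 'force': [0.373, 0.158, -1.521], 'wrist_torque': [0.014, -0.004, -0.001], 'finger_gap': 0.044} -18.04833764545639
```

There is almost no torque after 15°, so it does not go solid this way. I continue counter-clockwise, rising with the thread.

>>> {"fn": "jog_arm", "kwargs": {
  "plan": [
    {"xyz":[0,0,-0.5],"twist":-5,"jaw":30},
    {"xyz":[0,0,-1],"twist":-10,"jaw":30},
    {"xyz":[0,0,-1.5],"twist":-15,"jaw":30},
    {"xyz":[0,0,-2],"twist":-20,"jaw":30},
    {"xyz":[0,0,-2.5],"twist":-25,"jaw":30}
  ]
}}

```text
clock: 7.95
tcp_pos: [0.5484, 0.0167, 0.1818]
eef_rot: [[-0.666, 0.746, 0.002], [0.746, 0.666, -0.0], [-0.001, 0.001, -1.0]]
force: [-0.1, 0.4, -0.8]
finger_gap: 0.0446
```

```bash
python3 st.py
```

```text
{'clock': 7.95, 'tcp_pos': [0.548, 0.017, 0.182], 'force': [-0.094, 0.436, -0.775], 'wrist_torque': [0.012, -0.011, -0.006], 'finger_gap': 0.045} -43.14797167691289
```

No load and it rises freely, so the thread is right-handed. I carry on to about 115° in total.

>>> {"fn": "jog_arm", "kwargs": {
  "plan": [
    {"xyz":[0,0,-1],"twist":-7,"jaw":30},
    {"xyz":[0,0,-1.8],"twist":-14,"jaw":30},
    {"xyz":[0,0,-2.6],"twist":-21,"jaw":30},
    {"xyz":[0,0,-3.4],"twist":-28,"jaw":30},
    {"xyz":[0,0,-4],"twist":-35,"jaw":30}
  ]
}}

```text
clock: 8.37
tcp_pos: [0.5485, 0.0167, 0.1858]
eef_rot: [[-0.974, 0.228, 0.002], [0.228, 0.974, -0.0], [-0.002, 0.0, -1.0]]
force: [-0.1, -0.5, -1.9]
finger_gap: 0.0445
```

>>> {"fn": "jog_arm", "kwargs": {
  "plan": [
    {"xyz":[0,0,-0.8],"twist":-7,"jaw":30},
    {"xyz":[0,0,-1.6],"twist":-14,"jaw":30},
    {"xyz":[0,0,-2.4],"twist":-21,"jaw":30},
    {"xyz":[0,0,-3.2],"twist":-28,"jaw":30},
    {"xyz":[0,0,-4.2],"twist":-35,"jaw":30}
  ]
}}

```text
clock: 8.78
tcp_pos: [0.5484, 0.0167, 0.19]
eef_rot: [[-0.928, -0.372, 0.002], [-0.372, 0.928, -0.0], [-0.001, -0.001, -1.0]]
force: [-0.6, -0.6, -1.7]
finger_gap: 0.0445
```

```bash
python3 st.py
```

```text
{'clock': 8.783, 'tcp_pos': [0.548, 0.017, 0.19], 'force': [-0.565, -0.645, -1.671], 'wrist_torque': [0.024, 0.026, 0.028], 'finger_gap': 0.044} -113.24701509449223
```

>>> {"fn": "jog_arm", "kwargs": {
  "plan": [
    {"xyz":[0,0,-0.5],"twist":-4,"jaw":30},
    {"xyz":[0,0,-1],"twist":-8,"jaw":30},
    {"xyz":[0,0,-2],"twist":-10,"jaw":30},
    {"xyz":[0,0,-3],"twist":-10,"jaw":30},
    {"xyz":[0,0,-5],"twist":-10,"jaw":30}
  ]
}}

```text
clock: 9.2
tcp_pos: [0.5482, 0.0167, 0.1947]
eef_rot: [[-0.854, -0.521, 0.001], [-0.521, 0.854, -0.0], [-0.001, -0.0, -1.0]]
force: [0.3, -0.5, -0.8]
finger_gap: 0.0445
```

The force equals the cap's weight, so it is free. I lift it straight up to a cap centre of about 0.289.

>>> {"fn": "jog_arm", "kwargs": {
  "plan": [
    {"xyz":[0,0,-8],"twist":0,"jaw":30},
    {"xyz":[0,0,-20],"twist":0,"jaw":30},
    {"xyz":[0,0,-35],"twist":0,"jaw":30},
    {"xyz":[0,0,-50],"twist":0,"jaw":30},
    {"xyz":[0,0,-65],"twist":0,"jaw":30}
  ]
}}

```text
clock: 9.62
tcp_pos: [0.548, 0.0167, 0.2605]
eef_rot: [[-0.853, -0.521, 0.001], [-0.521, 0.853, -0.0], [-0.0, -0.0, -1.0]]
force: [0.0, 0.1, -1.1]
finger_gap: 0.0446
```

>>> {"fn": "jog_arm", "kwargs": {
  "plan": [
    {"xyz":[0,0,-15],"twist":0,"jaw":30},
    {"xyz":[0,0,-28],"twist":0,"jaw":30},
    {"xyz":[0,0,-38],"twist":0,"jaw":30},
    {"xyz":[0,0,-41],"twist":0,"jaw":30},
    {"xyz":[0,0,-42],"twist":0,"jaw":30}
  ]
}}

```text
clock: 10.03
tcp_pos: [0.5482, 0.0167, 0.3019]
eef_rot: [[-0.853, -0.522, 0.001], [-0.522, 0.853, -0.0], [-0.001, -0.001, -1.0]]
force: [0.4, -0.8, -1.1]
finger_gap: 0.0441
```

>>> {"fn": "jog_arm", "kwargs": {
  "plan": [
    {"xyz":[0,0,0],"twist":0,"jaw":30},
    {"xyz":[0,0,0],"twist":0,"jaw":30},
    {"xyz":[0,0,0],"twist":0,"jaw":30},
    {"xyz":[0,0,0],"twist":0,"jaw":30},
    {"xyz":[0,0,0],"twist":0,"jaw":30}
  ]
}}

```text
clock: 10.45
tcp_pos: [0.5478, 0.0167, 0.3006]
eef_rot: [[-0.853, -0.522, -0.001], [-0.522, 0.853, 0.0], [0.001, 0.0, -1.0]]
force: [-0.1, -0.2, -2.3]
finger_gap: 0.0443
```

```bash
python3 st.py
python3 - <<'E'
from h import *
ims=[]
for c in ["scene","side"]:
    d=get_image(c); im=d["img"]
    for n,z in [("cap_mid",.289),("lever_pad",.122)]:
        for r in tip_of(c,n)[:2]: print(c,n,np.round(r["uv"]),round(r["confidence"],2),np.round(atz(d,r["uv"],z)[0],3))
    u,v=(255,185) if c=="scene" else (305,180)
    ims.append(cv2.resize(im[v-100:v+70,u-70:u+70],None,fx=2.8,fy=2.8))
cv2.imwrite("pics/f.png",np.hstack(ims))
E
```

```text
{'clock': 10.45, 'tcp_pos': [0.548, 0.017, 0.301], 'force': [-0.121, -0.192, -2.252], 'wrist_torque': [0.044, -0.017, -0.027], 'finger_gap': 0.044} -122.89728444195318
scene cap_mid [334. 220.] 0.61 [0.84  0.065 0.289]
scene cap_mid [248. 152.] 0.55 [0.545 0.012 0.289]
scene lever_pad [209. 222.] 0.5 [ 0.567 -0.13   0.122]
side cap_mid [308. 146.] 0.67 [0.552 0.017 0.289]
side lever_pad [300. 167.] 0.41 [ 0.562 -0.125  0.122]
side lever_pad [304. 193.] 0.36 [ 0.55  -0.003  0.122]
```

View pics/f.png

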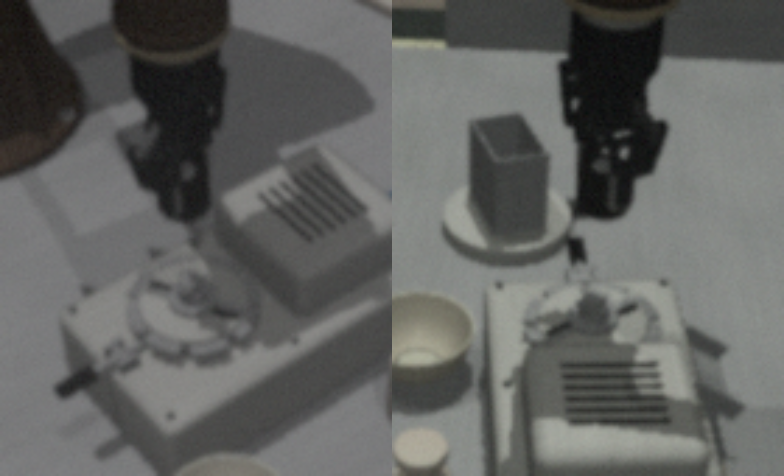

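The picture shows the bare stud at left-panel (192,290), with the cap held upright above it at (180,205) and the lever handle down at (75,383). The bystanders visible in it look unmoved. Handing in.

```bash
python3 -c "
from workcell import *
print(hand_in())"
```

```text
the job is handed in; nothing more can be done
None
```

The lever is locked down, and the cap is off and held upright about 10 cm above the shaft. I handed the job in at about 10.5 s of the 61 s allowed.

- **Lever:** I pressed it with the closed fingertips until it hit its stop at 25 N. The pad then measured about 0.123 m above the table, against 0.122 m for fully down.
- **Thread:** it is right-handed. I tried counter-clockwise first and it turned with almost no torque, so I did not try the other way. After about 120° the only load was the cap's weight.
- **Final checks:** the cap is on the shaft axis to within about 1 mm by the tool's position. Its centre is at about 0.29 m, worked out from the tool height rather than measured. The jaws hold at 44 mm with the grip set to 60 N, and the tool is vertical. The last picture shows the bare stud and the handle down.
- **Bystanders:** the ones visible in the last picture look unmoved. I did not measure their positions again, and the dish was outside the crop.
- **Disagreements:** in the last scene picture the network's top answer for the cap was the food pusher, which I discounted. Its second answer and the side camera both agreed with the tool's position. The last force reading was -2.3 N vertically, against about -1 N just before, which I took as noise.

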